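# Long T-spanner from the hook rack to the tool tube

### The arm

A 6-joint arm with a two-finger parallel gripper is mounted at the origin on the work surface. World frame = base frame: x ahead of the robot, y to its left, z up, the work surface at z = 0. Lengths are in m, angles in rad, forces in N, time in s.
With the tool pointing down it reaches from about 0.35 to 0.975 m from the base axis. Payload 4.9 kg.
Tool frame: the origin (TCP) lies between the finger pads; the fingertips stand 19 mm ahead of it and the grasp point (between the pads) is the TCP; z points along the fingers, y is the direction in which the jaws open and shut (so a half turn about z gives the same grasp; the last joint's range is limited). The gripper opens to 85 mm and grips with 20 to 120 N. Pads are 22 mm wide; open, the fingers measure 114 mm over their backs; the gripper's body (76 mm by 85 mm) begins 54 mm behind the grasp point. The pads swing forward as they close: fully open they stand 13 mm farther back than shut.
Start: joints at [1.068, 0.053, 1.613, -0, 1.476, -0.119], TCP at [0.234, 0.58, 0.25] pointing down, gripper open.
Joint ranges: [-3.01, 3.01], [-1.01, 2.22], [0.06, 2.58], [-1.02, 4.17], [0.09, 2.62], [-3.14, 3.14]. Speed limits (rad/s): [2.57, 2.57, 3.14, 3.14, 3.14, 3.14].

### API

Orientations are given as a unit quaternion [w, x, y, z].
In Python, from plant import state, grab_frame, calibration, job_done gives the robot as it stands. The module is installed in compiled form; this text tells all that it offers.
- The arm moves only by the tool servo_tool, never from a script. Its argument "deltas" is a list that holds one entry, the list of rows, each a list of 5 numbers: the finger opening in mm, from 0 to 85.4, then the shift along the world's x, y, z in mm, then the turn about the world's z in units of 6 degrees (1.0 is 6 degrees). A call has 1 to 5 rows; each row is the pose to reach, as a shift and turn from the pose commanded when the call began; what a row does not reach only later rows make up. A row lasts 1/8 s, in which the tool goes at most 62.5 mm and 10.7 degrees, less where a joint would pass 70% of its speed; a pose out of reach is approached as far as the arm can. A call with a gripper value outside its range is refused whole. The fingers move at their own pace and stop on an object; the grip force is fixed at half the most. Time passes only in rows, so rows that repeat a pose let the fingers close. It gives the time, the measured TCP pose, the force and the opening at its end, in the units of the state.
- state(): the state, without advancing time (a new reading comes with each control period).
- grab_frame(name): name is "scene" or "top" or "wrist"; returns the picture (420x560x3 uint8, red, green, blue); there is no depth.
- calibration(name): a dict with "intrinsics" (3x3 intrinsics, pixels), "k1" (the pictures are not rectified: a ray, as slopes to the right and down, at radius r is drawn at 1 + k1 r^2 times it, then the intrinsics apply), "world_from_camera" (4x4, takes a point from camera to world coordinates). Camera axes: x right, y down, z forward; pixel columns grow to the right and rows downward; lengths in m; the calibration is good to about 2 mm. A picture is of the moment at which its call begins: read the wrist's pose just before it. calibration takes no time and is no camera call; for the wrist camera it gives the pose at the moment of the call.
- job_done(): hands the job in, once; it reports no verdict.
The state is a dict: "time": time; "joint_pos": joint angles; "joint_vel": joint speeds; "joint_efforts": joint torques, N m; "tool_pos": TCP position; "tool_rot": TCP orientation; "contact_force": force on the tool from outside, world axes, zero at the start; "ft_torque": the same for the moment, N m; "gripper_width": opening from 0.0 (shut) to 1.0 (fully open).
Only numpy, scipy, OpenCV 4.12 (cv2) and the standard library are available. Lean on these libraries where they do the work, as an engineer would, in place of code of your own. Each camera call takes 0.05 s, during which the arm holds its last target.

### The job

Three T-handled spanners hang on the hook rack by the pressure reactors. Lift the longest one, which has a thick socket at its lower end, up and off its hooks and stand it socket down in the short steel tube on the table: lower it in and let go there, do not drop it in. Leave the other two spanners hanging on their hooks.

Things in the scene. Friction and masses are not known exactly. Their poses are not given: they have to be found in the camera images.
- long_spanner: Longest of three steel T-spanners on a low rack, 0.22 kg. Origin: middle of its level handle, 165 mm above the table: round bar 112 mm long along y, 14 mm thick, with a flat-sided block in the middle to grip (x 16, y 44, z 26 mm). z up; stem hangs 120 mm down. The bar's ends lie in V hooks at y = -38 and +38 mm. Hook tips rise to 15 mm above the bar's middle: lift over 30 mm before going sideways.
- long_socket (a point): Centre of the long spanner's lower end face, 120 mm straight below the middle of its handle: the end of a socket 18 mm thick, 32 mm tall. z up along the stem. The rack's beam runs along the bars, 40 to 60 mm from them on the robot's side, its top 40 mm below them. Raised by 140 mm or more, the whole spanner clears everything on the rack.
- short_spanner: Short T-spanner, same handle, 10 mm stem with an 18 mm socket, only 70 mm from the bar's middle to the lower end. Leave it hanging. Origin: middle of its handle; y along the bar. Neighbouring handles on the rack are 140 mm apart, middle to middle, in one line at one height, with about 25 mm between bar ends.
- thin_spanner: Thin T-handled key, same handle, plain 6 mm stem without a socket, 85 mm from the bar's middle to its lower end. Leave it hanging. Origin: middle of its handle; y along the bar.
- tube_mouth (a point): Centre of the open mouth of the short upright steel tube, fixed to the table, left or right between robot and rack. Outer diameter 50 mm, inner 44 mm, rim 80 mm above the table, inner floor 72 mm below the mouth. A spanner let go in it may lean on the rim. The glass beaker on the other side (72 mm wide, 90 mm tall) is not the tube.

How it is judged:
By the outcome, as a careful person would: the job done as asked, in the order asked, and still so for the second after the job is handed in, with the robot touching nothing.
It also fails if it takes over 45 s, if anything falls off the work surface, if the arm or the gripper's body presses on something with over 40 N, if the wrist force passes 120 N, or if a joint passes its speed limit or range.

## Working session

There is one attempt and no reset: what is moved stays moved. The work goes in short steps, Python scripts to look and compute and a tool call to move; the robot and the scene stay as the last step left them, time stands still between calls to the robot, and variables do not carry over. Pictures are saved under pics/ and viewed, and the job is handed in when it is done.

Besides the shell and the picture viewer there is one more tool, called after ">>>" as a command line: name --argument value ..., lists and objects as JSON in quotes. servo_tool: Moves the arm, as the interface text tells. Its arguments: {"type":"object","properties":{"deltas":{"type":"array","items":{"type":"array","items":{"type":"array","items":{"type":"number"}}}}},"required":["deltas"]}

```bash
mkdir -p pics
cat > h.py <<'E'
import numpy as np,cv2
from plant import state,grab_frame,calibration,job_done
def save(n,f):
    im=grab_frame(n); cv2.imwrite(f'pics/{f}.png',im[:,:,::-1]); return im
def ray(n,u,v,c=None):
    c=c or calibration(n);K=np.array(c['intrinsics']);T=np.array(c['world_from_camera']);k=c['k1']
    d=np.array([(u-K[0,2])/K[0,0],(v-K[1,2])/K[1,1]]);s=d.copy()
    for _ in range(50): s=d/(1+k*(s@s))
    return T[:3,3],T[:3,:3]@np.array([s[0],s[1],1])
def atz(n,u,v,z,c=None):
    o,d=ray(n,u,v,c);return o+d*(z-o[2])/d[2]
def proj(n,p,c=None):
    c=c or calibration(n);K=np.array(c['intrinsics']);T=np.array(c['world_from_camera']);k=c['k1']
    q=T[:3,:3].T@(np.array(p)-T[:3,3]);s=q[:2]/q[2];s=s*(1+k*(s@s));return K[0,0]*s[0]+K[0,2],K[1,1]*s[1]+K[1,2]
E
python3 - <<'E'
from h import *
for n in['scene','top','wrist']: save(n,n+'0')
for n in['scene','top','wrist']:print(calibration(n))
print(state())
E
```

```text
{'intrinsics': array([[438.81463711,   0.        , 279.11437285],
       [  0.        , 438.81463711, 205.34478503],
       [  0.        ,   0.        ,   1.        ]]), 'k1': -0.14020020352361096, 'world_from_camera': array([[-0.86644798,  0.27669261, -0.41558285,  0.88045277],
       [ 0.49882465,  0.51480344, -0.69724557,  0.57428777],
       [ 0.02102078, -0.81142998, -0.58407149,  0.65092307],
       [ 0.        ,  0.        ,  0.        ,  1.        ]])}
{'intrinsics': array([[462.23723627,   0.        , 276.46841125],
       [  0.        , 462.23723627, 207.73036149],
       [  0.        ,   0.        ,   1.        ]]), 'k1': -0.1480354098652774, 'world_from_camera': array([[-0.01815176, -0.99191145,  0.1256272 ,  0.38425819],
       [-0.99971417,  0.0160504 , -0.01771905,  0.00549904],
       [ 0.01555936, -0.12591293, -0.99191927,  1.23800605],
       [ 0.        ,  0.        ,  0.        ,  1.        ]])}
{'intrinsics': array([[351.24915603,   0.        , 279.64554108],
       [  0.        , 351.24915603, 210.82362816],
       [  0.        ,   0.        ,   1.        ]]), '
[... 314 characters left out ...]
t_pos': array([ 1.06802150e+00,  5.32440258e-02,  1.61400353e+00,  1.51162016e-05,
        1.47600213e+00, -1.19016185e-01]), 'joint_vel': array([ 2.91367437e-05, -1.93283521e-04, -3.36136244e-03,  7.80697295e-04,
       -2.57087167e-03,  8.05083384e-04]), 'joint_efforts': array([ 1.02972772e-03, -3.94246423e+01, -3.70720661e+01,  2.33843315e-05,
        4.67709280e-03, -3.39442454e-05]), 'tool_pos': array([0.23378442, 0.57912657, 0.24930645]), 'tool_rot': array([-2.60615268e-04,  1.90704706e-01,  9.81647100e-01, -7.86495210e-04]), 'contact_force': array([-0.35954468, -0.07528229, -0.14757034]), 'ft_torque': array([ 0.02554606, -0.00646146, -0.00181505]), 'gripper_width': 0.9985442329991189}
```

View pics/scene0.png

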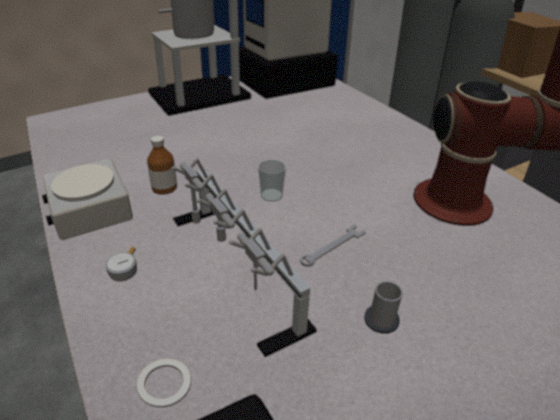

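View pics/top0.png

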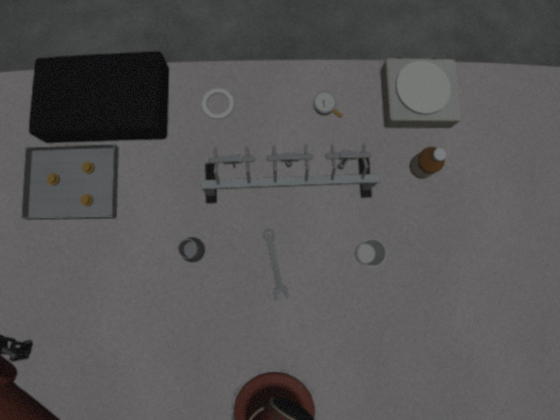

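View pics/wrist0.png

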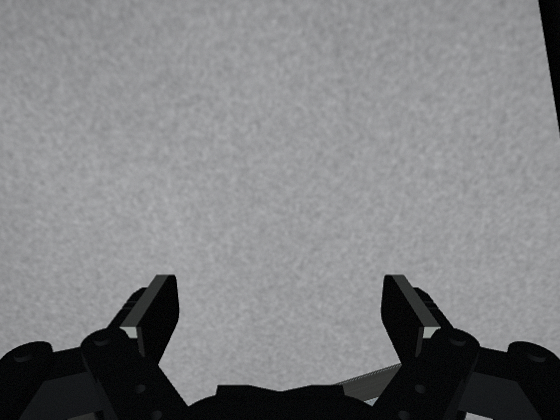

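The top view shows the rack along y at about row 160, with handles near columns 232, 290 and 348. The tube is at (192,249) and the beaker at (369,252). I'll enlarge both views to tell the spanners apart.

Run:
```python
import cv2
a=cv2.imread('pics/top0.png')[130:270,170:390];cv2.imwrite('pics/t1.png',cv2.convertScaleAbs(cv2.resize(a,None,fx=3.6,fy=3.6,interpolation=2),alpha=1.6))
a=cv2.imread('pics/scene0.png')[145:345,160:420];cv2.imwrite('pics/s1.png',cv2.convertScaleAbs(cv2.resize(a,None,fx=3,fy=3,interpolation=2),alpha=1.6))
```

```text
(no output)
```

View pics/t1.png

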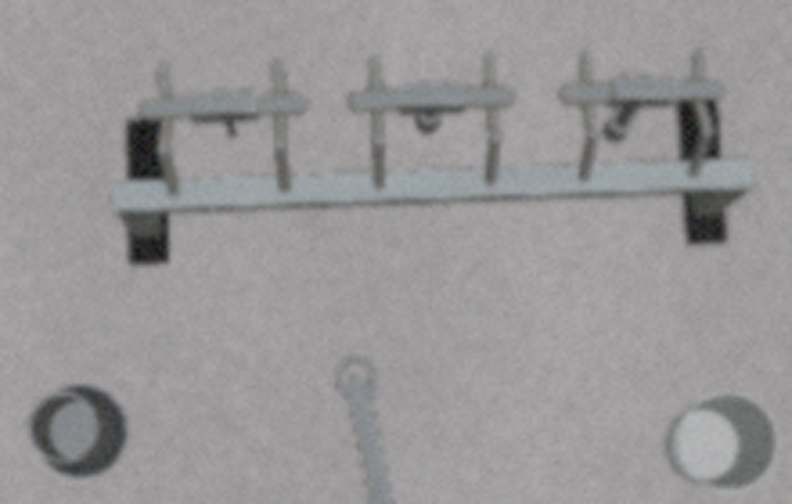

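View pics/s1.png

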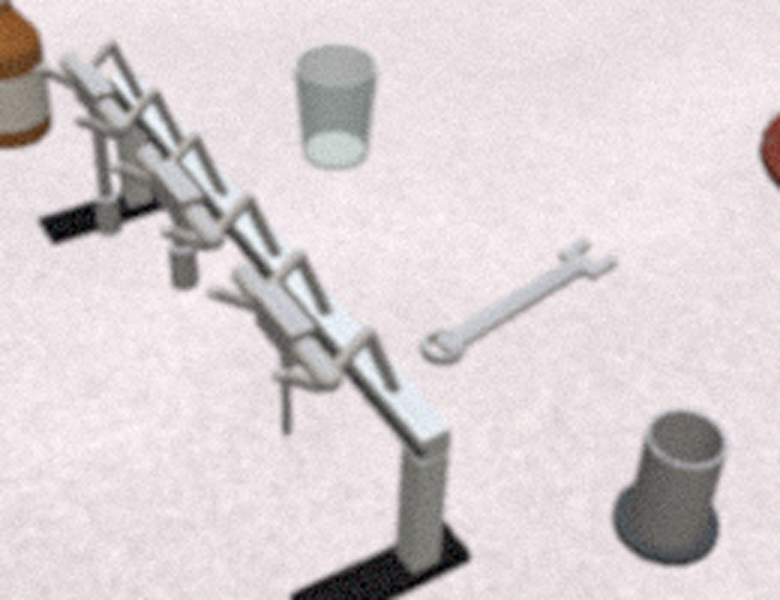

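The long spanner is the far one in the scene view, which is the rightmost in the top view: its stem and thick socket hang lowest. Its bar midpoint is near top-view pixel (348.3,155.3). Next I compute positions.

Run:
```python
from h import *
f=lambda x,y:(170+x/3.6,130+y/3.6)
for n,p in dict(thin=(222,105),short=(431,97),long=(642,91)).items(): print(n,atz('top',*f(*p),.165))
g=lambda x,y:(160+x/3,145+y/3)
print('long scene',atz('scene',*g(90,80),.17))
print('tube scene',atz('scene',*g(685,438),.08))
for z in(.08,0): print('tube top',z,atz('top',*f(79,430),z))
# overlay check
im=cv2.imread('pics/scene0.png')
```

```text
thin [0.63814888 0.09064793 0.165     ]
short [ 0.64141663 -0.04741075  0.165     ]
long [ 0.64392112 -0.18799791  0.165     ]
long scene [ 0.64275385 -0.19329384  0.17      ]
tube scene [0.43296443 0.21194782 0.08      ]
tube top 0.08 [0.42901694 0.19848676 0.08      ]
tube top 0 [0.43210907 0.21181918 0.        ]
```

>>> servo_tool --deltas '[[[60,25,-50,25,-1.7],[60,55,-100,50,-3.4],[60,80,-150,75,-5.1],[60,105,-200,90,-6.8],[60,125,-250,100,-8.5]]]'

```text
time: 0.78
tool_pos: [0.3597, 0.3279, 0.3511]
tool_rot: [0.0, 0.597, 0.802, 0.001]
contact_force: [0.0, -0.3, -0.1]
gripper_width: 0.699
```

>>> servo_tool --deltas '[[[60,25,-50,0,-1.3],[60,50,-100,0,-2.6],[60,60,-120,0,-2.6],[60,60,-120,0,-2.6]]]'

```text
time: 1.27
tool_pos: [0.4194, 0.2083, 0.3499]
tool_rot: [-0.0, 0.699, 0.715, -0.0]
contact_force: [0.1, 0.5, -0.5]
gripper_width: 0.707
```

Run:
```python
from h import *
c=calibration('wrist');np.save('c1.npy',c,allow_pickle=True);save('wrist','w1')
s=state();print(s['time'],s['tool_pos'],s['tool_rot'],s['contact_force'],proj('wrist',[.433,.212,.08],c))
```

```text
1.325 [0.41901042 0.20919637 0.35000518] [-3.41257732e-04  6.98862687e-01  7.15255762e-01 -1.53018197e-04] [ 0.68507186  0.14600841 -0.41832858] (np.float64(292.4234649044727), np.float64(168.17882426328822))
```

View pics/w1.png

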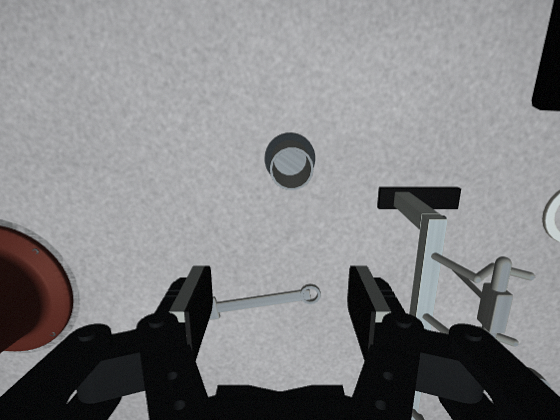

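The tube rim ellipse is centred near (292,168), exactly where (0.433, 0.212, 0.08) projects. Now I go over the long spanner.

>>> servo_tool --deltas '[[[60,27,-50,0,0],[60,54,-100,0,0],[60,81,-150,0,0],[60,108,-200,0,0],[60,135,-250,0,0]]]'

```text
time: 1.95
tool_pos: [0.5548, -0.0406, 0.3502]
tool_rot: [-0.0, 0.698, 0.716, 0.0]
contact_force: [0.4, 0.4, -0.2]
gripper_width: 0.702
```

>>> servo_tool --deltas '[[[60,27,-50,0,0],[60,54,-100,0,0],[60,86,-170,-20,0],[60,86,-170,-30,0],[60,86,-170,-30,0]]]'

```text
time: 2.58
tool_pos: [0.6397, -0.2095, 0.3174]
tool_rot: [-0.002, 0.698, 0.716, -0.001]
contact_force: [0.1, 0.9, -0.7]
gripper_width: 0.702
```

Run:
```python
from h import *
c=calibration('wrist');np.save('c2.npy',c,allow_pickle=True);a=save('wrist','w2')
s=state();print(s['time'],s['tool_pos'],s['tool_rot'],s['contact_force'],proj('wrist',[.643,-.189,.178],c))
```

```text
2.625 [ 0.63988345 -0.20882157  0.31912892] [-1.38862499e-03  6.97882706e-01  7.16210714e-01 -1.14962740e-04] [-0.57564067 -0.04152943  0.80932363] (np.float64(286.25845577049444), np.float64(178.5918389625998))
```

View pics/w2.png

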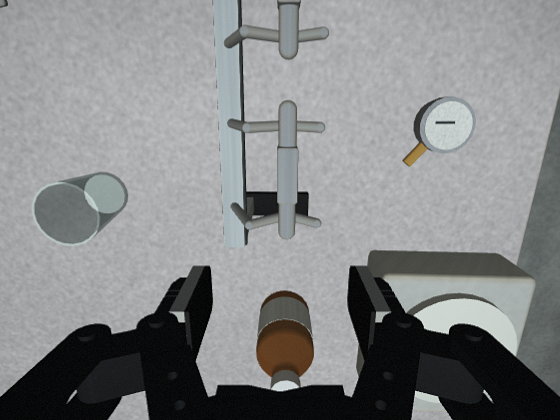

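Run:
```python
from h import *
c=np.load('c2.npy',allow_pickle=True).item()
a=cv2.imread('pics/w2.png')[85:250,205:345];cv2.imwrite('pics/w2c.png',cv2.resize(a,None,fx=3.6,fy=3.6,interpolation=2))
for u,v,z in[(288,148,.178),(287.5,205,.178),(288,100,.165),(287,239,.165)]:print(atz('wrist',u,v,z,c))
```

```text
[ 0.64360696 -0.16579999  0.178     ]
[ 0.64459326 -0.20998834  0.178     ]
[ 0.64279211 -0.13174761  0.165     ]
[ 0.64543837 -0.24380981  0.165     ]
```

View pics/w2c.png

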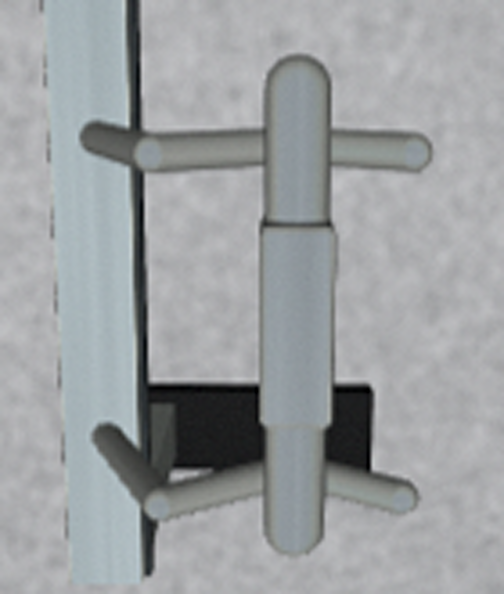

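The block spans (288,148) to (287.5,205). That puts the handle at (0.644, -0.188, 0.165) with a yaw of about 1.3°, the same as the tool's. I descend now.

>>> servo_tool --deltas '[[[60,4,21,0,0],[60,4,21,-40,0],[60,4,21,-80,0],[60,4,21,-110,0],[60,4,21,-110,0]]]'

```text
time: 3.25
tool_pos: [0.6428, -0.1863, 0.2082]
tool_rot: [-0.002, 0.697, 0.717, -0.001]
contact_force: [0.4, -0.0, -0.2]
gripper_width: 0.7
```

>>> servo_tool --deltas '[[[60,0,0,-20,0],[60,0,0,-35,0],[60,0,0,-44,0],[60,0,0,-44,0],[60,0,0,-44,0]]]'

```text
time: 3.88
tool_pos: [0.6443, -0.1897, 0.1669]
tool_rot: [0.0, 0.698, 0.716, 0.0]
contact_force: [0.4, -0.7, -0.0]
gripper_width: 0.7
```

Run:
```python
from h import *
a=save('wrist','w3')
s=state();print(s['time'],s['tool_pos'],s['tool_rot'],s['contact_force'])
```

```text
3.925 [ 0.64443583 -0.18978703  0.16711905] [5.90681460e-04 6.98437618e-01 7.15670649e-01 2.58988120e-04] [-0.44769179  0.42991986 -0.02115838]
```

View pics/w3.png

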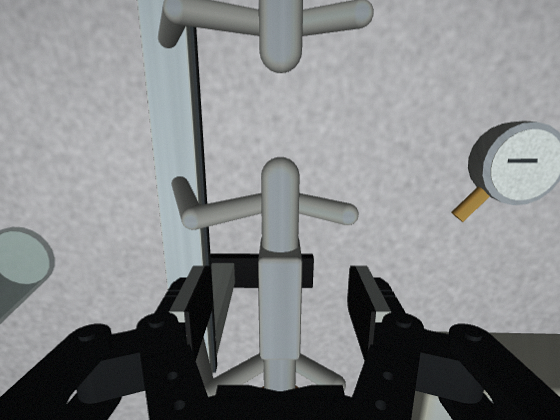

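The block (cols 261–300) sits centred between the pads at columns 210 and 350, so I close.

>>> servo_tool --deltas '[[[5,0,0,-1,0],[5,0,0,-1,0],[5,0,0,-1,0],[5,0,0,-1,0],[5,0,0,-1,0]]]'

```text
time: 4.55
tool_pos: [0.6443, -0.1896, 0.1657]
tool_rot: [0.0, 0.698, 0.716, 0.0]
contact_force: [1.5, 0.3, 1.9]
gripper_width: 0.176
```

>>> servo_tool --deltas '[[[5,0,0,0,0],[5,0,0,0,0],[5,0,0,0,0],[5,0,0,0,0]]]'

```text
time: 5.05
tool_pos: [0.6443, -0.1896, 0.1657]
tool_rot: [0.0, 0.698, 0.716, 0.0]
contact_force: [0.4, 0.2, 3.4]
gripper_width: 0.174
```

>>> servo_tool --deltas '[[[5,0,0,10,0],[5,0,0,20,0],[5,0,0,35,0],[5,0,0,50,0],[5,0,0,70,0]]]'

```text
time: 5.68
tool_pos: [0.6439, -0.1895, 0.2364]
tool_rot: [-0.0, 0.698, 0.716, -0.0]
contact_force: [0.1, 0.4, -2.4]
gripper_width: 0.179
```

>>> servo_tool --deltas '[[[5,0,0,20,0],[5,0,0,45,0],[5,0,0,70,0],[5,0,0,90,0],[5,0,0,90,0]]]'

```text
time: 6.3
tool_pos: [0.6449, -0.1898, 0.3286]
tool_rot: [0.002, 0.698, 0.716, 0.001]
contact_force: [0.3, -0.3, -2.7]
gripper_width: 0.182
```

Run:
```python
from h import *
a=save('scene','s4')
s=state();print(s['time'],s['tool_pos'],s['tool_rot'],s['contact_force'],s['gripper_width'])
cv2.imwrite('pics/s4c.png',cv2.convertScaleAbs(cv2.resize(a[60:300,100:340,::-1],None,fx=2.5,fy=2.5,interpolation=2),alpha=1.5))
```

```text
6.35 [ 0.6442712  -0.18961706  0.32642026] [8.13830135e-04 6.98366800e-01 7.15739514e-01 3.13290504e-04] [-0.74324555 -0.74240474 -3.58733359] 0.17862973867921547
```

View pics/s4c.png

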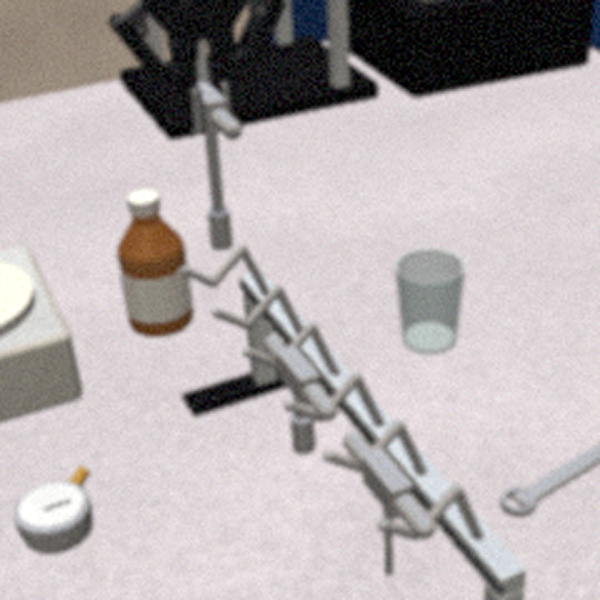

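The spanner hangs upright in the gripper and the other two are still on their hooks (crop shows them at (300,375) and (385,470)). I carry it to the tube.

>>> servo_tool --deltas '[[[5,-10,20,15,0],[5,-31,60,15,0],[5,-52,100,15,0],[5,-74,140,15,0],[5,-95,180,15,0]]]'

```text
time: 6.98
tool_pos: [0.5476, -0.0082, 0.3383]
tool_rot: [-0.001, 0.698, 0.716, -0.001]
contact_force: [0.4, 0.1, -3.0]
gripper_width: 0.176
```

>>> servo_tool --deltas '[[[5,-21,40,0,0],[5,-42,80,0,0],[5,-63,120,0,0],[5,-84,160,0,0],[5,-100,190,0,0]]]'

```text
time: 7.6
tool_pos: [0.4475, 0.1818, 0.3386]
tool_rot: [-0.001, 0.698, 0.716, -0.001]
contact_force: [0.7, 0.3, -2.2]
gripper_width: 0.176
```

>>> servo_tool --deltas '[[[5,-10,15,0,0],[5,-16,30,0,0],[5,-16,30,-30,0],[5,-16,30,-60,0],[5,-16,30,-60,0]]]'

```text
time: 8.22
tool_pos: [0.4318, 0.2098, 0.2769]
tool_rot: [-0.001, 0.699, 0.715, -0.003]
contact_force: [-0.3, 0.3, -3.5]
gripper_width: 0.177
```

Run:
```python
from h import *
s=state();print(s['time'],s['tool_pos'],s['tool_rot'],s['contact_force'],s['gripper_width'])
a=save('scene','s5');b=save('top','t5');save('wrist','w5')
A=a[120:340,270:490];B=b[160:310,110:260]
f=lambda i,k:cv2.convertScaleAbs(cv2.resize(i[:,:,::-1],None,fx=k,fy=k,interpolation=2),alpha=1.5)
cv2.imwrite('pics/s5c.png',f(A,2.7));cv2.imwrite('pics/t5c.png',f(B,3.9))
p=s['tool_pos'];print(proj('scene',p+[0,.0015,-.12]),proj('scene',[.433,.212,.08]),proj('top',[.433,.212,.08]))
```

```text
8.225 [0.4317613  0.20976359 0.27692497] [-0.00149082  0.69866638  0.71543995 -0.00295735] [-0.29732033  0.34397117 -3.4762975 ] 0.17653132257589438
(np.float64(396.54270963426177), np.float64(258.7975807241231)) (np.float64(388.3374309352578), np.float64(291.02588162370455)) (np.float64(186.59579486989765), np.float64(247.9216826373892))
```

View pics/s5c.png

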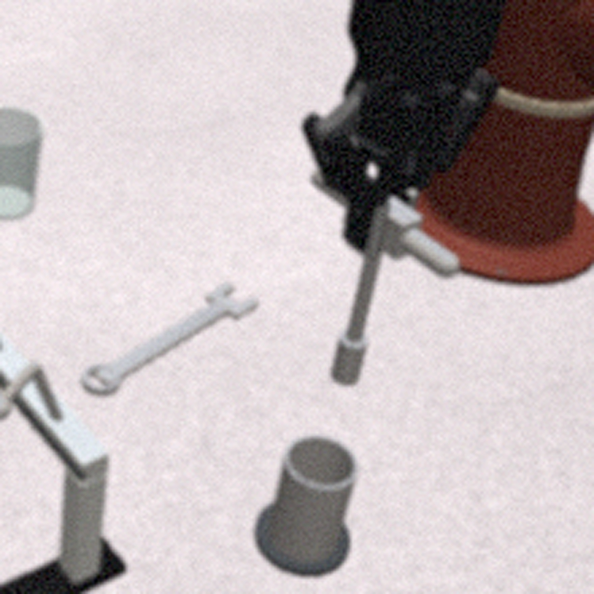

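View pics/w5.png

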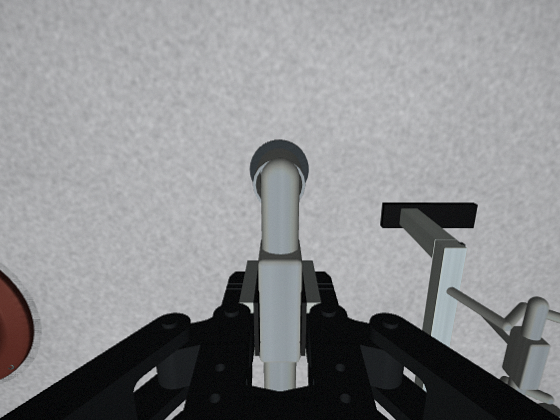

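The socket end is at about (398,261) in the scene, versus (396.5,258.8) predicted, so it is aligned within a couple of mm over the tube at (388,291). Now I lower it.

>>> servo_tool --deltas '[[[5,1,1,-25,0],[5,1,1,-50,0],[5,1,1,-75,0],[5,1,1,-95,0],[5,1,1,-110,0]]]'

```text
time: 9.0
tool_pos: [0.4345, 0.2116, 0.1703]
tool_rot: [0.0, 0.698, 0.716, 0.0]
contact_force: [0.7, 0.0, -2.0]
gripper_width: 0.173
```

>>> servo_tool --deltas '[[[5,0,0,-10,0],[5,0,0,-20,0],[5,0,0,-27,0],[5,0,0,-32,0],[5,0,0,-32,0]]]'

```text
time: 9.62
tool_pos: [0.4339, 0.2115, 0.138]
tool_rot: [-0.0, 0.698, 0.716, -0.0]
contact_force: [0.1, 1.2, -2.6]
gripper_width: 0.176
```

Run:
```python
from h import *
s=state();print(s['time'],s['tool_pos'],s['contact_force'],s['gripper_width'])
a=save('scene','s6')
cv2.imwrite('pics/s6c.png',cv2.convertScaleAbs(cv2.resize(a[170:340,310:480,::-1],None,fx=3.5,fy=3.5,interpolation=2),alpha=1.5))
```

```text
9.625 [0.43386682 0.21148884 0.13802048] [ 0.13836092  1.17648583 -2.58223382] 0.1760848204295199
```

View pics/s6c.png

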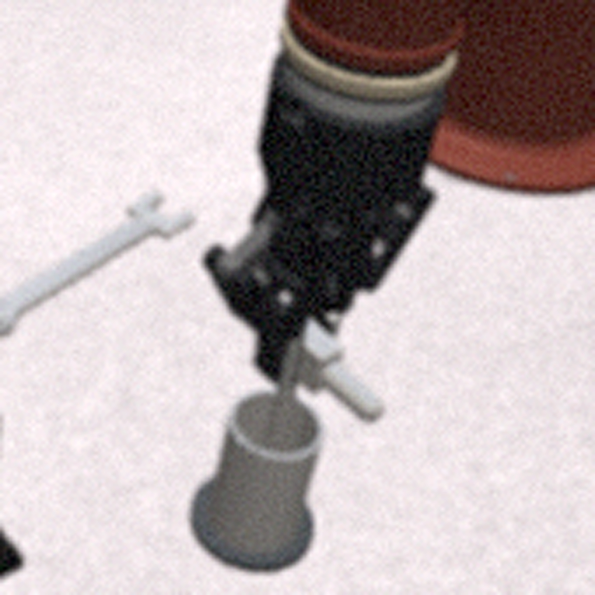

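The stem goes into the mouth (crop (283,400)). No contact yet and about 9 mm to the floor, so I creep down.

>>> servo_tool --deltas '[[[5,0,0,-3,0],[5,0,0,-5,0],[5,0,0,-7,0],[5,0,0,-7,0]]]'

```text
time: 10.18
tool_pos: [0.4339, 0.2115, 0.1311]
tool_rot: [-0.0, 0.698, 0.716, -0.0]
contact_force: [-0.2, -0.3, -3.4]
gripper_width: 0.178
```

>>> servo_tool --deltas '[[[5,0,0,-1,0],[5,0,0,-2,0],[5,0,0,-2,0]]]'

```text
time: 10.55
tool_pos: [0.434, 0.2115, 0.1292]
tool_rot: [-0.0, 0.698, 0.716, -0.0]
contact_force: [0.5, 0.3, -2.3]
gripper_width: 0.178
```

>>> servo_tool --deltas '[[[5,0,0,-1,0],[5,0,0,-1,0]]]'

```text
time: 10.8
tool_pos: [0.4342, 0.2116, 0.1289]
tool_rot: [0.0, 0.698, 0.716, 0.0]
contact_force: [-0.7, -0.6, 0.7]
gripper_width: 0.178
```

The force went from -2.6 to +0.7 N, so the socket rests on the floor. I open gently.

>>> servo_tool --deltas '[[[22,0,0,0,0],[26,0,0,0,0],[32,0,0,0,0],[38,0,0,0,0],[44,0,0,0,0]]]'

```text
time: 11.42
tool_pos: [0.434, 0.2115, 0.1283]
tool_rot: [-0.0, 0.698, 0.716, 0.0]
contact_force: [0.1, 0.3, 0.0]
gripper_width: 0.515
```

>>> servo_tool --deltas '[[[52,0,0,0,0],[60,0,0,0,0],[60,0,0,0,0],[60,0,0,0,0]]]'

```text
time: 11.92
tool_pos: [0.434, 0.2115, 0.1283]
tool_rot: [-0.0, 0.698, 0.716, -0.0]
contact_force: [0.2, -0.1, -1.0]
gripper_width: 0.702
```

Run:
```python
from h import *
s=state();print(s['time'],s['tool_pos'],s['contact_force'],s['gripper_width'])
save('wrist','w7')
a=save('scene','s7')
cv2.imwrite('pics/s7c.png',cv2.convertScaleAbs(cv2.resize(a[170:340,310:480,::-1],None,fx=3.5,fy=3.5,interpolation=2),alpha=1.5))
```

```text
11.925 [0.43400144 0.21149817 0.12829889] [ 0.18242598 -0.11721579 -0.97422169] 0.7017268354576247
```

View pics/s7c.png

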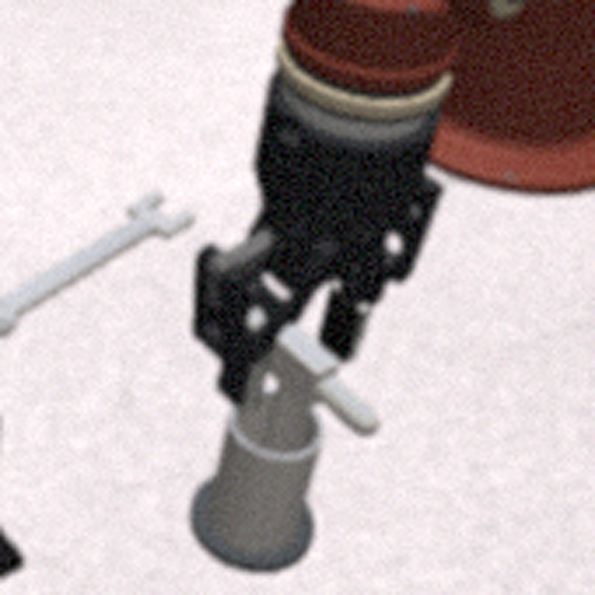

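View pics/w7.png

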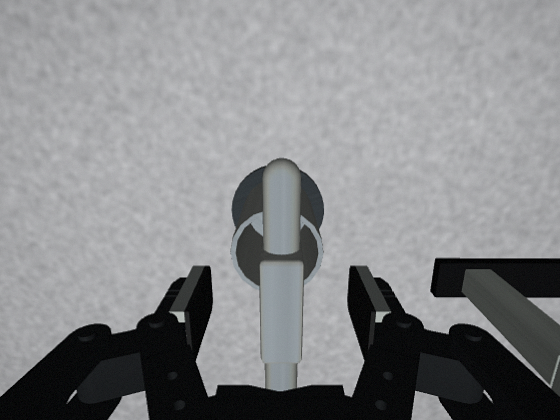

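The spanner stands upright and free between the open pads (block cols 260–302, pads at 210 and 350). I retreat straight up.

>>> servo_tool --deltas '[[[60,0,0,10,0],[60,0,0,30,0],[60,0,0,50,0],[60,0,0,75,0],[60,0,0,100,0]]]'

```text
time: 12.65
tool_pos: [0.4341, 0.2115, 0.2299]
tool_rot: [0.0, 0.698, 0.716, 0.0]
contact_force: [0.5, 0.9, -0.5]
gripper_width: 0.707
```

>>> servo_tool --deltas '[[[60,0,0,30,0],[60,0,0,60,0],[60,0,0,80,0],[60,0,0,80,0],[60,0,0,80,0]]]'

```text
time: 13.28
tool_pos: [0.4336, 0.2114, 0.307]
tool_rot: [-0.0, 0.698, 0.716, -0.001]
contact_force: [-0.7, 0.1, 0.1]
gripper_width: 0.703
```

Run:
```python
from h import *
s=state();print(s['time'],s['tool_pos'],s['contact_force'],s['gripper_width'])
a=save('scene','s8')
cv2.imwrite('pics/s8c.png',cv2.convertScaleAbs(cv2.resize(a[130:350,160:440,::-1],None,fx=2.7,fy=2.7,interpolation=2),alpha=1.5))
```

```text
13.275 [0.43358052 0.21136647 0.3070027 ] [-0.67761597  0.14319956  0.09234338] 0.7031294087815296
```

View pics/s8c.png

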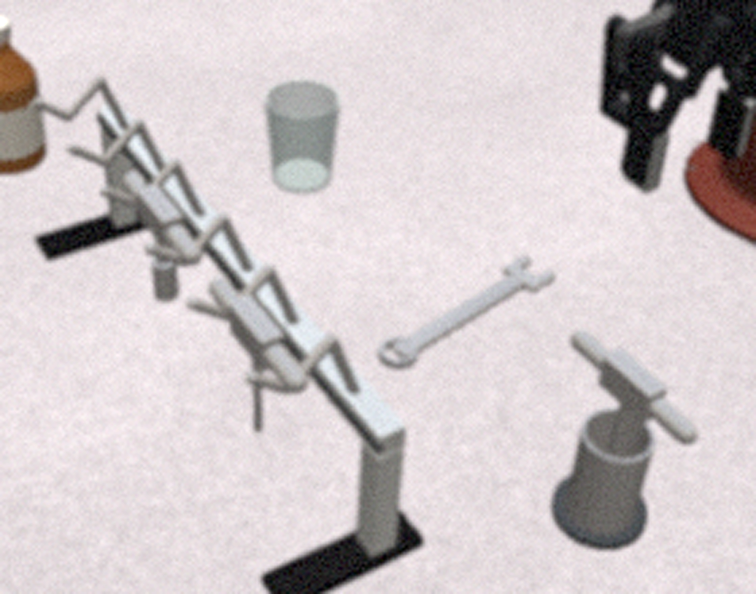

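The spanner stands upright in the tube (crop (635,380)). The other two still hang on their hooks, and the gripper is clear.

```bash
python3 -c "
from plant import *
job_done()"
```

```text
the job is handed in; nothing more can be done
```

I lifted the long spanner straight up off its hooks and carried it over the rack. I lowered it into the steel tube until the force reading showed the socket resting on the tube's floor, and only then opened the gripper and backed straight up.

The last scene picture shows it standing upright in the tube, the short and thin spanners still on their hooks, and the gripper well clear. The job took about 13.3 s, and the forces I read after each move stayed below 4 N. None of my checks failed; the socket's measured position over the tube differed from my prediction by about 2 pixels, far less than the 13 mm clearance all round.

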